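Tighten the digestion vessel with the preset torque key

TASK

Take the T-handled preset torque key out of its round stand, fit it fully down over the square head of the clamping screw on top of the vessel frame, and turn it clockwise until the key clicks - you feel it suddenly give way. Stop there, because turning on past the click overtightens the screw. Then lift the key off and put it back upright in its stand, resting on its flange, without upsetting the other things on the bench.

Things in the scene. Friction and masses are not known exactly. Their poses are not given: they have to be found in the camera images.
- key_grip (a point): Middle of the steel T-bar of the preset torque key, half-way up: pinch it here from above. Bar 14 mm wide (x), 88 mm long (y), 14 mm high; z is up the key. Under the bar a 13 mm neck leaves 20 mm of height free for fingertips; then a knurled clutch housing 41 mm across, a flange, a shaft and a dark round socket 34 mm across. The key is 105 mm tall, about 0.3 kg.
- key_flange (a point): Middle of the underside of the key's 48 mm flange, 56 mm below key_grip. Clutch: turned clockwise (from above) the key is rigid up to 0.40 N m, then it clicks: the handle gives way and the torque falls away to almost nothing as it swings on by 0.19 rad to a hard stop, past which it overtightens. Freed, it springs back. Anticlockwise it is rigid.
- key_socket (a point): Middle of the open lower end of the key's socket, 98 mm below key_grip, same axes. Inside: a round lead-in 28 mm wide and 3 mm deep, then an 18.5 mm square hole up to 20 mm deep, its sides parallel to the T-bar's x and y as long as the key has not clicked.
- screw_head (a point): Middle of the top of the clamping screw's square steel head, 140 mm above the bench. 16 mm square, 19 mm high, top edge bevelled 3 mm wide, 6 mm high; x and y square to its sides: the key fits at each quarter turn, 1.2 mm play all round, 0.17 rad turning play each way. Fully down, the socket rests on the collar, key_socket 19 mm below this point. Clockwise from above tightens.
- frame: The vessel frame, fixed to the bench: aluminium base 100 x 134 mm, two 14 mm posts 104 mm apart along y, a crossbar 36 x 132 mm with its top 118 mm up, a white vessel with a fluted lid beneath. In the crossbar's middle the upright clamping screw, its square head on a dark collar 41 mm across, 121 mm up. Origin: middle of the underside.
- clamp (a joint): How far the screw is tightened after meeting the lid, rad, growing clockwise. It stays 0 while the screw first runs easily (0.05 N m) by an unknown angle of 0.1 to 0.75 rad; from then on the screw takes 0.24 N m to turn, rising as it is tightened (at rest less is felt), and stays where it is left.
- stand_mouth (a point): Middle of the mouth of the key's grey round stand, 56 mm above the bench; z up. Stand 62 mm across, foot 82 mm, upright bore 40 mm wide, 47 mm deep. The key stands in it with its socket in the bore and its flange on the rim: key_socket 42 mm below this point, key_grip 56 mm above it.
- spare_vessel: Bystander: a white lidded vessel, 64 mm across, 66 mm high, behind; origin at the middle of its underside.
- beaker: Bystander: a clear glass beaker, 66 mm across, 86 mm high, behind; origin at the middle of its underside.
- wash_bottle: Bystander: a squeeze wash bottle with a bent spout, 66 mm across, 187 mm high, behind; origin at the middle of its underside.
- dropper: Bystander: a small dropper bottle, 37 mm across, 105 mm high, front left; origin at the middle of its underside.
- lab_timer: Bystander: a flat lab timer with three keys, 60 x 64 x 16 mm, front left; origin at the middle of its underside.
- dish: Bystander: a lidded culture dish, 61 mm across, 16 mm high, front right; origin at the middle of its underside.
- marker: Bystander: a capped marker pen, 136 mm long, 13 mm thick, lying on the right; origin at the middle of its underside.
Not all that is in view belongs to the job. Leave any yellow look-alike of the part that bears key_grip alone.

How it is judged:
On the way, in this order (a step that is already met when the one before it is completed fails the run):
1. the key's socket is fully down over the square head of the screw (z of key_socket in the frame of screw_head below -0.014 m and horizontal distance between key_socket and screw_head below 0.004 m), for 0.1 s.
2. with the key on the head, the screw has been tightened to the click (value of joint clamp above 0.215 rad and z of key_socket in the frame of screw_head below -0.01 m and horizontal distance between key_socket and screw_head below 0.004 m), for 0.1 s.
At the end, for the whole second after the job is handed in: The screw is tightened to the key's click and not past it (clamp 0.215 to 0.33 rad), and the key stands upright in its stand on its flange (socket within 8 mm of the bore's axis and at least 38 mm below the mouth, tilt under 0.08 rad), released (value of joint clamp between 0.215 and 0.33 rad and horizontal distance between key_socket and stand_mouth below 0.008 m and angle between key_grip's own z axis and vertical below 0.08 rad and z of key_socket in the frame of stand_mouth below -0.038 m); the robot touches nothing.
It fails at once if the screw is overtightened: turned on past the click (value of joint clamp above 0.33 rad).
It fails at once if the key is dropped or laid over (angle between key_grip's own z axis and vertical above 0.6 rad).
It fails at once if a bystander is pushed more than 30 mm or knocked over (distance of any of spare_vessel, beaker, wash_bottle, dropper, lab_timer, dish, marker from where it was at the start of the episode above 0.03 m or angle between any of spare_vessel, beaker, wash_bottle, dropper's own z axis and vertical above 0.5 rad).
It also fails if it takes over 58 s, if anything falls off the work surface, if the arm or the gripper's body presses on something with over 40 N, if the wrist force passes 120 N, or if a joint passes its speed limit or range.

ROBOT

A 6-joint arm with a two-finger parallel gripper is mounted at the origin on a cart in front of the work surface, level with it; the furniture and walls round the work are solid. World frame = base frame: x ahead of the robot, y to its left, z up, the work surface at z = 0. Lengths are in m, angles in rad, forces in N, time in s.
With the tool pointing down it reaches from about 0.325 to 0.75 m from the base axis. Payload 7.6 kg.
Tool frame: the origin (TCP) lies midway between the tips of the shut fingers; the grasp point (between the pads) lies 19 mm behind it; z points along the fingers, y is the line along which they close (so a half turn about z gives the same grasp; the last joint's range is limited). The gripper opens to 85 mm and grips with 20 to 120 N. Pads are 22 mm wide; open, the fingers measure 114 mm over their backs; the gripper's body (76 mm by 85 mm) begins 54 mm behind the grasp point. The pads swing forward as they close: fully open they stand 13 mm farther back than shut.
Start: joints at [-1.326, 0.052, 1.401, -0, 1.689, -0.07], TCP at [0.163, -0.499, 0.231] pointing down, gripper open.
Joint ranges: [-2.9, 2.9], [-0.91, 2.17], [0.12, 2.37], [-1.06, 4.2], [0.26, 2.73], [-2.93, 2.93]. Speed limits (rad/s): [2.57, 2.57, 3.01, 3.14, 3.14, 3.14].

INTERFACE

Orientations are given as a unit quaternion [x, y, z, w].
In Python, from station import monitor, eyes, workorder gives the robot as it stands.
- The arm moves only by the shell command python3 -m inch 'ROWS' [FORCE]. ROWS is JSON, a list that holds one entry, the list of rows, each a list of 7 numbers: the shift along the world's x, y, z in units of 25 mm (1.0 is 25 mm), then the turn, a rotation vector about the world's x, y, z in rad, then the closure, from -1 (fully open) to 1 (shut). A call has 1 to 20 rows; each row is the pose to reach, as a shift and turn from the pose commanded when the call began; what a row does not reach only later rows make up. A row lasts 1/12 s, in which the tool goes at most 41.7 mm and 7.16 degrees, less where a joint would pass 70% of its speed; a pose out of reach is approached as far as the arm can. A call with a gripper value outside its range is refused whole. The fingers move at their own pace and stop on an object; FORCE is the grip in N (left out, the last holds). Time passes only in rows, so rows that repeat a pose let the fingers close. It gives the time, the measured TCP pose, the force, the opening and the grip force at its end, in the units of the state.
- monitor.read_state(): the state, without advancing time (a new reading comes with each control period).
- eyes.get_image(name): name is "side" or "top"; returns (picture, depth): 400x640x3 uint8, red, green, blue; 400x640 float32, m along the optical axis (not along the pixel's ray), 0 where there is no reading.
- eyes.calibration(name): a dict with "fx", "fy", "cx", "cy" (pixels), "dist_coeffs" ([k1, k2, p1, p2, k3] as OpenCV has them; the pictures are not rectified), "rvec" (rotation vector, rad) and "tvec" (3), from world to camera coordinates, as OpenCV has them. Camera axes: x right, y down, z forward; pixel columns grow to the right and rows downward; lengths in m; the calibration is good to about 2 mm. A picture is of the moment at which its call begins. calibration takes no time and is no camera call.
- workorder.finish_job(): hands the job in; it is judged then, once.
Trained networks look in the newest picture that a camera, given by its name, has taken for a name from the list of things; names that differ only in an ending like _2 or _b are one class to them, and where a whole thing is asked for, a point or a joint stands for the part that bears it (a point fixed in the world has none). Each returns a list of dicts, best first, with "conf" (0 to 1); they miss things now and then, are a little off and sometimes report something else, mostly with a low value. They report only what shows in the picture. A call takes as long as a camera call. They do not tell look-alikes from the thing itself.
- eyes.trace(camera, label): "pixels" (400x640 bool, what is visible of it) and "rect" ([left, top, right, bottom] in pixels, round what is visible of it).
- eyes.landmark_of(camera, label): "uv" ([column, row] in pixels: a listed point, or the origin of a listed thing).
The state is a dict: "time": time; "joint_pos": joint angles; "dq": joint speeds; "effort": joint torques, N m; "tool_pos": TCP position; "tcp_rot": TCP orientation; "wrist_force": force on the tool from outside, world axes, zero at the start; "wrist_torque": the same for the moment, N m; "grip_width": finger opening in m; "grasp_force": force on a finger pad.
Only numpy, scipy, OpenCV 4.12 (cv2) and the standard library are available. Lean on these libraries where they do the work, as an engineer would, in place of code of your own. Each camera call takes 0.05 s, during which the arm holds its last target. There are 200 camera calls.

## Working session

There is one attempt and no reset: what is moved stays moved. The work goes in short steps, Python scripts to look and compute and a shell command to move; the robot and the scene stay as the last step left them, time stands still between calls to the robot, and variables do not carry over. Pictures are saved under pics/ and viewed, at most 14 in all, crops included, and the job is handed in when it is done.

```bash
ls; mkdir -p pics; cat > h.py <<'E'
import numpy as np, cv2
from station import monitor, eyes, workorder
def cal(n):
    c=eyes.calibration(n); K=np.array([[c["fx"],0,c["cx"]],[0,c["fy"],c["cy"]],[0,0,1]]); R=cv2.Rodrigues(np.array(c["rvec"],float))[0]
    return K,np.array(c["dist_coeffs"],float),R,np.array(c["tvec"],float).ravel()
def ray(n,uv):
    K,d,R,t=cal(n); p=cv2.undistortPoints(np.array([[uv]],float),K,d)[0,0]
    return -R.T@t, R.T@np.array([p[0],p[1],1])
def atz(n,uv,z):
    o,r=ray(n,uv); return o+r*(z-o[2])/r[2]
def dep(n,uv,D):
    o,r=ray(n,uv); return o+r*D
def proj(n,P):
    K,d,R,t=cal(n); return cv2.projectPoints(np.array(P,float).reshape(-1,1,3),cv2.Rodrigues(R)[0],t,K,d)[0].reshape(-1,2)
def tri(a,uva,b,uvb):
    o1,r1=ray(a,uva);o2,r2=ray(b,uvb)
    A=np.stack([r1,-r2],1); s=np.linalg.lstsq(A,o2-o1,rcond=None)[0]
    p,q=o1+r1*s[0],o2+r2*s[1]; return (p+q)/2,np.linalg.norm(p-q)
def snap(n,f):
    im,D=eyes.get_image(n); cv2.imwrite("pics/"+f,im[:,:,::-1]); return im,D
E
python3 - <<'E'
from h import *
for n in("top","side"):
    im,D=snap(n,n+"0.png"); np.save(n+"D.npy",D)
    K,d,R,t=cal(n); print(n,-R.T@t,K[0,0])
    for l in("key_grip","key_flange","key_socket","screw_head","stand_mouth","frame"):
        print(l,[(np.round(x["uv"],1).tolist(),round(x["conf"],2)) for x in eyes.landmark_of(n,l)])
s=monitor.read_state();print(s)
E
```

```text
pics
top [ 0.24470964 -0.20352267  1.61995487] 469.66798990003826
key_grip [([313.1, 204.2], 0.79), ([456.0, 210.9], 0.67)]
key_flange [([451.3, 211.9], 0.66), ([312.7, 208.5], 0.64)]
key_socket [([446.7, 213.3], 0.69)]
screw_head [([259.7, 213.2], 0.48), ([207.9, 232.6], 0.36)]
stand_mouth [([315.4, 208.0], 0.47)]
frame [([266.1, 217.8], 0.85)]
side [-0.01021139  0.68385412  0.81766443] 416.3330655395956
key_grip [([324.6, 205.8], 0.75), ([386.2, 148.5], 0.55), ([387.2, 209.8], 0.35)]
key_flange [([386.2, 161.4], 0.72), ([271.2, 361.0], 0.66), ([325.7, 225.5], 0.49)]
key_socket [([386.6, 171.5], 0.71), ([324.2, 221.7], 0.63), ([325.3, 234.3], 0.47)]
screw_head [([302.1, 233.0], 0.51)]
stand_mouth [([324.6, 220.2], 0.49)]
frame [([308.4, 271.7], 0.71)]
{'time': 0.7, 'joint_pos': array([-1.32627407e+00,  5.21526290e-02,  1.40068276e+00,  5.56873082e-05,
        1.68862731e+00, -7.03026795e-02]), 'dq': array([-0.00012407, -0.00030905, -0.00033897, -0.00291249, -0.00029055,
       -0.00039291]), 'effort': array([-2.58860509e-04, -3.81451678e+01, -3.60263658e+01, -1.62088572e-04,
        1.22745523e-04,  2.98457643e-06]), 'tool_pos': array([ 0.1626058 , -0.49920224,  0.23135686]), 'tcp_rot': array([9.87635703e-01, 1.56766427e-01, 3.31982602e-05, 6.23222124e-05]), 'wrist_force': array([ 0.1316197 , -0.55198592, -0.35895759]), 'wrist_torque': array([-0.00818358,  0.00859862, -0.0089976 ]), 'grasp_force': 0.0, 'grip_width': 0.08560794234533756}
```

View pics/top0.png

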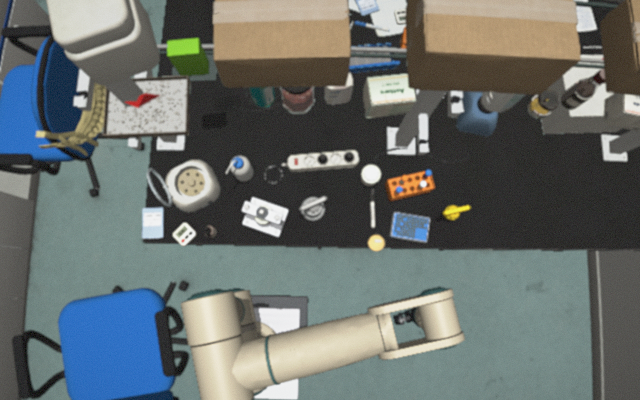

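View pics/side0.png

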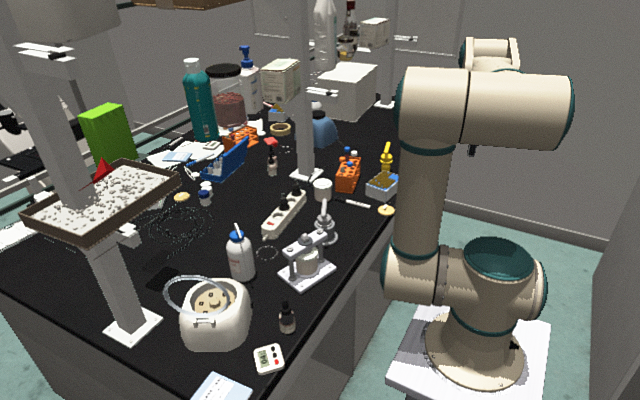

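Two candidates for the key: the steel key at top (313,204) / side (324,206), standing in the round grey stand, and a yellow one at top (456,211) / side (386,149). The steel one fits the description. The frame is at top (264,215) / side (305,255). I'll confirm with an enlarged crop.

```bash
python3 - <<'E'
from h import *
a=cv2.imread("pics/top0.png")[180:250,225:345]; b=cv2.imread("pics/side0.png")[185:295,265:355]
a=cv2.resize(a,None,fx=5,fy=5,interpolation=cv2.INTER_CUBIC)[:, :]; b=cv2.resize(b,None,fx=5,fy=5,interpolation=cv2.INTER_CUBIC)
c=np.zeros((550,800,3),np.uint8); c[:210*1]=0
a=cv2.resize(a,(400,233)); c[:233,:400]=a; b=cv2.resize(b,(400,489)); c[:489,400:]=b
cv2.imwrite("pics/crop1.png",c)
print("key",tri("top",(313.1,204.2),"side",(324.6,205.8)), atz("top",(313.1,204.2),.112),atz("side",(324.6,205.8),.112))
print("stand",tri("top",(315.4,208),"side",(324.6,220.2)))
print("flange",tri("top",(312.7,208.5),"side",(325.7,225.5)))
print("screw",tri("top",(259.7,213.2),"side",(302.1,233.0)),atz("top",(259.7,213.2),.14),atz("side",(302.1,233),.14))
print("frame",tri("top",(266.1,217.8),"side",(308.4,271.7)))
for n in("top","side"):
  D=np.load(n+"D.npy"); K,d,R,t=cal(n)
  vv,uu=np.mgrid[0:400,0:640]; p=cv2.undistortPoints(np.stack([uu,vv],-1).reshape(-1,1,2).astype(float),K,d).reshape(-1,2)
  P=(np.c_[p,np.ones(len(p))]*D.reshape(-1,1)-t)@R; np.save(n+"P.npy",P.reshape(400,640,3))
  P=P[D.ravel()>0]
  for nm,c0,z0,z1 in(("bar",(.42,0.02),.1,.125),("cross",(.41,.17),.108,.123),("head",(.41,.17),.132,.146)):
    m=(np.abs(P[:,2]-(z0+z1)/2)<(z1-z0)/2)&(np.hypot(P[:,0]-c0[0],P[:,1]-c0[1])<.09)
    if m.sum()>3:
      Q=P[m]; q=Q[:,:2].astype(np.float32); r=cv2.minAreaRect(q); print(n,nm,m.sum(),Q.mean(0).round(4),Q[:,2].max(),r)
E
```

```text
key (array([ 0.48738488, -0.19687188,  0.12248333]), np.float64(0.0004842620769871568)) [ 0.48931075 -0.19672896  0.112     ] [ 0.49463959 -0.21020385  0.112     ]
stand (array([ 0.48765475, -0.20301707,  0.06483546]), np.float64(0.007386370141884981))
flange (array([ 0.48428022, -0.19543739,  0.05164754]), np.float64(0.00018442504296859903))
screw (array([ 0.45486558, -0.02678867,  0.15073899]), np.float64(0.008788818918565955)) [ 0.45235864 -0.02746385  0.14      ] [ 0.4668734  -0.03717229  0.14      ]
frame (array([ 0.45412271, -0.03514819,  0.00915497]), np.float64(0.0021515914658617207))
top bar 313 [ 0.4603 -0.0182  0.1175] 0.12487482263857946 ((0.4607895314693451, -0.021313007920980453), (0.11026044934988022, 0.038773320615291595), 72.84432983398438)
side bar 462 [ 0.4568 -0.012   0.1157] 0.12460721084781229 ((0.46028387546539307, -0.022051304578781128), (0.10974162817001343, 0.040242116898298264), 71.73253631591797)
```

View pics/crop1.png

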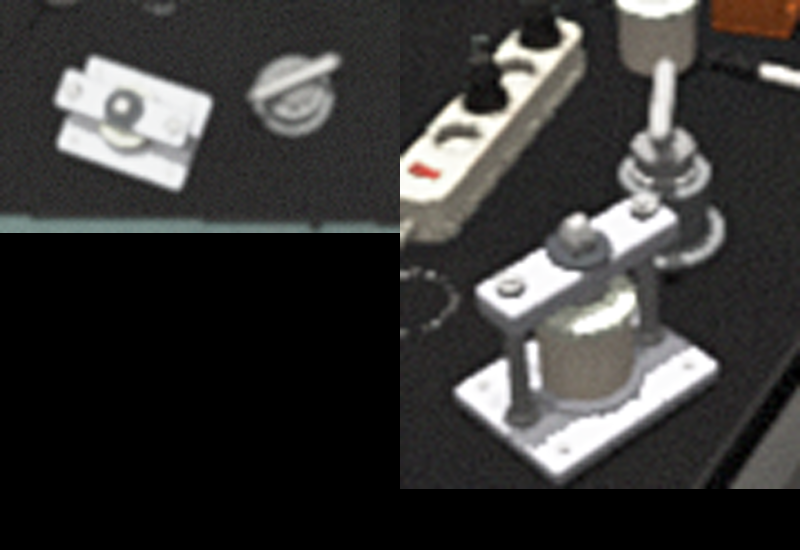

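The crop confirms it: the steel key stands in the grey stand, and the screw head sits on the crossbar. The yellow one is the look-alike. Next I'll measure the bar, crossbar and head more exactly.

```bash
python3 - <<'E'
from h import *
for n in("top","side"):
  P=np.load(n+"P.npy").reshape(-1,3); D=np.load(n+"D.npy").ravel(); ok=D>0
  im=cv2.imread(f"pics/{n}0.png").reshape(-1,3).astype(int)
  for nm,c0,rad,z0,z1 in(("bar",(.488,-.2),.055,.1,.13),("housing",(.488,-.2),.04,.065,.09),("stand",(.488,-.2),.045,.035,.062),("foot",(.488,-.2),.06,.004,.02),("cross",(.456,-.027),.09,.105,.127),("base",(.456,-.03),.1,.003,.02),("head",(.456,-.027),.025,.128,.16)):
    m=ok&(P[:,2]>z0)&(P[:,2]<z1)&(np.hypot(P[:,0]-c0[0],P[:,1]-c0[1])<rad)
    if m.sum()>3:
      Q=P[m]; q=Q[:,:2]; r=cv2.minAreaRect(q.astype(np.float32)); e=np.linalg.eigh(np.cov(q.T))[1][:,1]
      print(n,nm,m.sum(),"mean",Q.mean(0).round(4),"zmed",np.median(Q[:,2]).round(4),Q[:,2].max().round(3),"rect",np.round(r[0],4),np.round(r[1],3),round(r[2],1),"axis",np.degrees(np.arctan2(e[1],e[0])).round(1))
  # table z
  m=ok&(np.abs(P[:,0]-.45)<.12)&(np.abs(P[:,1]+.12)<.02); print("table",np.median(P[m][:,2]))
a=cv2.imread("pics/top0.png")[185:240,235:335]; a=cv2.resize(a,None,fx=8,fy=8,interpolation=cv2.INTER_CUBIC)
b=cv2.imread("pics/side0.png")[190:240,280:345]
b=cv2.resize(b,None,fx=8,fy=8,interpolation=cv2.INTER_CUBIC)
cv2.imwrite("pics/c2.png",a);cv2.imwrite("pics/c3.png",b)
# free obstacles nearby: highest points in area
P=np.vstack([np.load("topP.npy").reshape(-1,3),np.load("sideP.npy").reshape(-1,3)])
for x0 in np.arange(.3,.75,.05):
  print(round(x0,2),[round(float(P[(P[:,0]>x0)&(P[:,0]<=x0+.05)&(P[:,1]>y0)&(P[:,1]<=y0+.05)&(P[:,2]<1.2)][:,2].max(initial=-1)),2) for y0 in np.arange(-.45,.2,.05)])
E
```

```text
top bar 121 mean [ 0.491  -0.1967  0.1164] zmed 0.1164 0.125 rect [ 0.4914 -0.1963] [0.015 0.092] 25.6 axis 115.3
top housing 71 mean [ 0.4856 -0.1984  0.0794] zmed 0.0799 0.09 rect [ 0.4898 -0.198 ] [0.039 0.037] 1.2 axis -161.8
top stand 109 mean [ 0.4839 -0.1961  0.0543] zmed 0.0556 0.062 rect [ 0.4896 -0.1953] [0.06  0.058] 45.4 axis -157.7
top foot 132 mean [ 0.4791 -0.1984  0.0078] zmed 0.0073 0.018 rect [ 0.4892 -0.1963] [0.104 0.11 ] 33.9 axis 104.8
top cross 425 mean [ 0.4566 -0.0328  0.1178] zmed 0.1178 0.127 rect [ 0.4575 -0.0319] [0.133 0.039] 72.8 axis 71.7
top base 718 mean [ 0.4506 -0.0315  0.012 ] zmed 0.0136 0.02 rect [ 0.4575 -0.0287] [0.192 0.191] 2.2 axis 102.9
top head 27 mean [ 0.4569 -0.0324  0.1372] zmed 0.1373 0.145 rect [ 0.4576 -0.0317] [0.015 0.015] 57.5 axis 51.6
table -0.0014883046740792362
side bar 93 mean [ 0.487  -0.1934  0.118 ] zmed 0.1186 0.123 rect [ 0.4903 -0.1997] [0.014 0.1  ] 25.3 axis 115.4
side housing 115 mean [ 0.4839 -0.1905  0.078 ] zmed 0.0787 0.09 rect [ 0.4854 -0.1946] [0.042 0.032] 37.2 axis -145.7
side stand 149 mean [ 0.4786 -0.186
[... 620 characters left out ...]
 -0.78, -0.78, -0.78, -0.78, -0.78, -0.78]
0.35 [0.02, 0.02, 0.01, 0.01, 0.01, 0.01, 0.01, 0.02, 0.02, 0.01, 0.01, 0.1, 0.1]
0.4 [0.02, 0.01, 0.01, 0.01, 0.01, 0.01, 0.01, 0.13, 0.14, 0.11, 0.01, 0.1, 0.11]
0.45 [0.02, 0.02, 0.01, 0.01, 0.12, 0.12, 0.12, 0.12, 0.15, 0.13, 0.01, 0.01, 0.1]
0.5 [0.02, 0.01, 0.01, 0.01, 0.12, 0.09, 0.01, 0.02, 0.02, 0.03, 0.01, 0.09, 0.1]
0.55 [0.07, 0.07, 0.01, 0.01, 0.01, 0.01, 0.01, 0.01, 0.01, 0.15, 0.19, 0.09, 0.1]
0.6 [0.77, 0.07, 0.06, 0.05, 0.08, 0.05, 0.8, 0.8, 0.81, 0.17, 0.19, 0.01, 0.38]
0.65 [0.85, 0.84, 0.1, 0.81, 0.81, 0.81, 0.81, 0.81, 0.81, 0.68, 0.01, 0.01, 0.86]
0.7 [0.85, 0.85, 0.45, 0.81, 0.81, 0.81, 0.81, 0.81, 0.81, 0.81, 0.01, 0.8, 0.85]
```

View pics/c2.png

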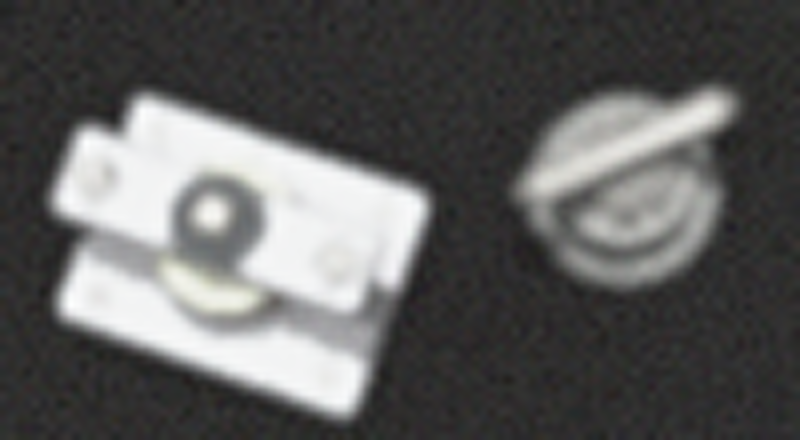

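View pics/c3.png

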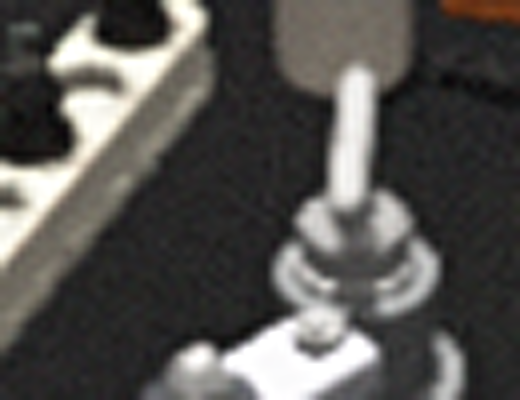

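The crops show the head's square top at about top (262,212), and the key bar running up to the right with its centre near top (314,203). I'll average several frames to get the head's yaw and refine the centres.

```bash
cat > avg.py <<'E'
from h import *
out=[]
for n,(u0,v0,u1,v1) in(("top",(245,198,280,228)),("side",(285,220,320,255))):
    I=[];Z=[]
    for i in range(14):
        im,D=eyes.get_image(n); I.append(im.astype(float)); Z.append(D)
    I=np.mean(I,0); Z=np.array(Z); Z[Z==0]=np.nan; Zm=np.nanmedian(Z,0); np.savez("avg_"+n,I=I,Z=Zm)
    c=I[v0:v1,u0:u1]; c=(c-c.min())/(c.max()-c.min())*255
    c=cv2.resize(c.astype(np.uint8),(400,400 if n=="side" else 343),interpolation=cv2.INTER_LANCZOS4)
    o=np.zeros((400,400,3),np.uint8); o[:c.shape[0]]=c; out.append(o[:,:,::-1])
cv2.imwrite("pics/avg.png",np.hstack(out))
for n in("top","side"):
  Z=np.load(f"avg_{n}.npz")["Z"]; K,d,R,t=cal(n)
  vv,uu=np.mgrid[0:400,0:640]; p=cv2.undistortPoints(np.stack([uu,vv],-1).reshape(-1,1,2).astype(float),K,d).reshape(-1,2)
  P=(np.c_[p,np.ones(len(p))]*Z.reshape(-1,1)-t)@R
  for nm,c0,rad,z0,z1 in(("bar",(.49,-.197),.055,.1,.13),("cross",(.457,-.032),.09,.11,.127),("head",(.457,-.032),.02,.128,.16),("headtop",(.457,-.032),.02,.136,.16)):
    m=(P[:,2]>z0)&(P[:,2]<z1)&(np.hypot(P[:,0]-c0[0],P[:,1]-c0[1])<rad); Q=P[m]
    r=cv2.minAreaRect(Q[:,:2].astype(np.float32)); e=np.linalg.eigh(np.cov(Q[:,:2].T))[1][:,1]
    print(n,nm,m.sum(),Q.mean(0).round(4),np.round(r[0],4),np.round(r[1],3),round(r[2],1),"axis",np.degrees(np.arctan2(e[1],e[0])).round(1))
    if nm=="head" and n=="side": print((Q*1000).round(0).tolist())
E
python3 avg.py
```

```text
top bar 123 [ 0.4907 -0.1962  0.1164] [ 0.4914 -0.1962] [0.014 0.092] 24.8 axis 115.2
top cross 421 [ 0.4567 -0.0331  0.1181] [ 0.4573 -0.0316] [0.132 0.039] 73.0 axis 71.7
top head 26 [ 0.4571 -0.0326  0.1372] [ 0.458 -0.032] [0.016 0.015] 57.8 axis -144.7
top headtop 19 [ 0.457  -0.0326  0.1385] [ 0.4571 -0.032 ] [0.013 0.013] 65.8 axis 69.5
side bar 94 [ 0.4869 -0.1931  0.1179] [ 0.4903 -0.1992] [0.014 0.092] 25.2 axis 115.1
side cross 488 [ 0.4549 -0.0262  0.1189] [ 0.4571 -0.0335] [0.132 0.038] 70.9 axis 69.6
side head 46 [ 0.4551 -0.0321  0.1359] [ 0.4569 -0.0352] [0.015 0.017] 58.8 axis -161.7
[[460.0, -40.0, 140.0], [457.0, -41.0, 141.0], [465.0, -33.0, 140.0], [462.0, -33.0, 141.0], [460.0, -35.0, 141.0], [457.0, -36.0, 141.0], [455.0, -37.0, 141.0], [453.0, -38.0, 141.0], [464.0, -32.0, 138.0], [460.0, -30.0, 141.0], [457.0, -30.0, 142.0], [455.0, -33.0, 141.0], [453.0, -34.0, 141.0], [451.0, -36.0, 140.0], [468.0, -33.0, 132.0], [464.0, -31.0, 136.0], [459.0, -29.0, 139.0], [456.0, -29.0, 140.0], [454.0, -30.0, 140.0], [452.0, -33.0, 138.0], [450.0, -35.0, 138.0], [449.0, -37.0, 137.0], [464.0, -31.0, 132.0], [459.0, -28.0, 136.0], [455.0, -27.0, 138.0], [454.0, -29.0, 137.0], [452.0, -32.0, 136.0], [450.0, -33.0, 136.0], [449.0, -37.0, 133.0], [446.0, -37.0, 135.0], [464.0, -30.0, 129.0], [458.0, -27.0, 134.0], [454.0, -26.0, 136.0], [452.0, -28.0, 135.0], [451.0, -31.0, 134.0], [450.0, -33.0, 132.0], [448.0, -36.0, 131.0], [447.0, -38.0, 130.0], [459.0, -28.0, 130.0], [454.0, -25.0, 133.0], [453.0, -28.0, 132.0], [452.0, -31.0, 130.0], [450.0, -33.0, 129.0], [448.0, -35.0, 128.0], [455.0, -25.0, 129.0], [453.0, -28.0, 128.0]]
side headtop 23 [ 0.4561 -0.0331  0.1397] [ 0.4572 -0.0341] [0.012 0.013] 62.6 axis -147.7
```

View pics/avg.png

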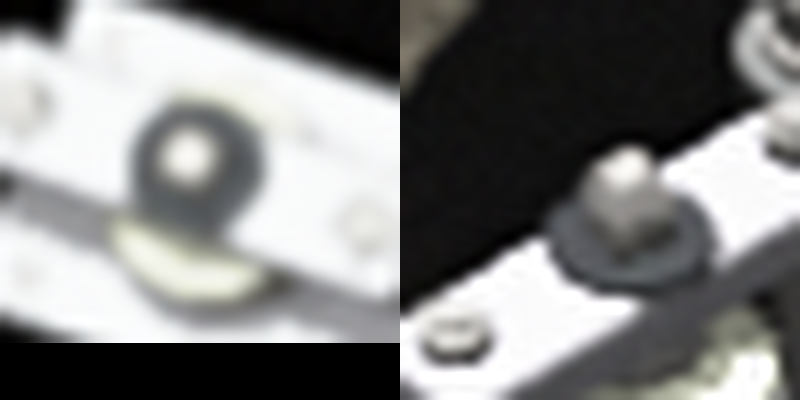

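Averaging puts the head at about (0.457, -0.033) with yaw ≈ 61.5° (mod 90). The key is at (0.491, -0.1975) with bar yaw ≈ 25.2°. From the key to the head is a shift of (-34, +165) mm and a turn of +36°. First I'll move above the key.

```bash
python3 -m inch '[[[13.13,12.07,0,0,0,1.696,-1],[13.13,12.07,0,0,0,1.696,-1],[13.13,12.07,0,0,0,1.696,-1],[13.13,12.07,0,0,0,1.696,-1],[13.13,12.07,0,0,0,1.696,-1],[13.13,12.07,0,0,0,1.696,-1],[13.13,12.07,0,0,0,1.696,-1],[13.13,12.07,0,0,0,1.696,-1],[13.13,12.07,0,0,0,1.696,-1],[13.13,12.07,0,0,0,1.696,-1],[13.13,12.07,0,0,0,1.696,-1],[13.13,12.07,0,0,0,1.696,-1],[13.13,12.07,0,0,0,1.696,-1],[13.13,12.07,0,0,0,1.696,-1],[13.13,12.07,0,0,0,1.696,-1],[13.13,12.07,-1,0,0,1.696,-1],[13.13,12.07,-1.5,0,0,1.696,-1],[13.13,12.07,-1.5,0,0,1.696,-1]]]' 40
python3 - <<'E'
from h import *
s=monitor.read_state(); print(s["joint_pos"].round(3),s["tool_pos"],s["tcp_rot"],s["wrist_force"])
snap("side","s1.png")
im=cv2.imread("pics/s1.png")[130:260,250:410]; cv2.imwrite("pics/s1c.png",cv2.resize(im,None,fx=4.5,fy=4.5,interpolation=cv2.INTER_CUBIC))
E
```

```text
time: 3.6
tool_pos: [0.4893, -0.1969, 0.1901]
tcp_rot: [0.537, 0.844, -0.0, -0.003]
wrist_force: [-0.2, 0.1, -0.5]
grip_width: 0.0851
grasp_force: 0.0
[-0.453  0.08   1.454  0.     1.614 -0.891] [ 0.4893168  -0.19688377  0.19009514] [ 5.36593147e-01  8.43834912e-01 -3.18460402e-04 -3.21483278e-03] [-0.18647618  0.0898399  -0.45037749]
```

View pics/s1c.png

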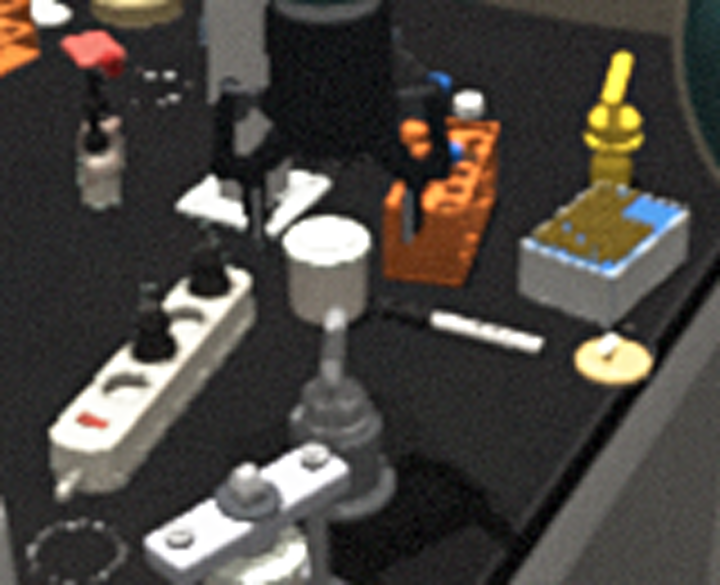

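The picture shows the open fingers straddling the key bar at crop (335,340), well aligned. I'll descend and grip.

```bash
python3 -m inch '[[[0,0,-1,0,0,0,-1],[0,0,-2,0,0,0,-1],[0,0,-3,0,0,0,-1],[0,0,-3.6,0,0,0,-1],[0,0,-4.04,0,0,0,-1],[0,0,-4.04,0,0,0,-1],[0,0,-4.04,0,0,0,-1],[0,0,-4.04,0,0,0,1],[0,0,-4.04,0,0,0,1],[0,0,-4.04,0,0,0,1],[0,0,-4.04,0,0,0,1],[0,0,-4.04,0,0,0,1],[0,0,-4.04,0,0,0,1],[0,0,-4.04,0,0,0,1],[0,0,-4.04,0,0,0,1],[0,0,-4.04,0,0,0,1],[0,0,-4.04,0,0,0,1],[0,0,-4.04,0,0,0,1]]]' 60
python3 - <<'E'
from h import *
s=monitor.read_state(); print(s["joint_pos"].round(3),s["tool_pos"],s["tcp_rot"],s["wrist_force"],s["wrist_torque"])
E
```

```text
time: 5.15
tool_pos: [0.491, -0.1975, 0.0931]
tcp_rot: [0.536, 0.844, 0.0, 0.0]
wrist_force: [1.2, 0.9, 2.4]
grip_width: 0.0129
grasp_force: 60.6
[-0.452  0.154  1.572  0.     1.415 -0.892] [ 0.49103117 -0.19746701  0.09307193] [5.35741238e-01 8.44382147e-01 1.34352092e-04 3.12996893e-04] [1.19720896 0.90028502 2.42505507] [ 0.12073844 -0.16005125 -0.01240857]
```

```bash
python3 -m inch '[[[0,0,0.4,0,0,0,1],[0,0,0.8,0,0,0,1],[0,0,1.4,0,0,0,1],[0,0,2,0,0,0,1],[0,0,2.8,0,0,0,1],[0,0,3.6,0,0,0,1],[0,0,4.4,0,0,0,1],[0,0,5.2,0,0,0,1],[0,0,6,0,0,0,1],[0,0,6.4,0,0,0,1],[0,0,6.4,0,0,0,1],[0,0,6.4,0,0,0,1],[0,0,6.4,0,0,0,1]]]' 80
python3 - <<'E'
from h import *
s=monitor.read_state(); print(s["tool_pos"],s["grip_width"],s["wrist_force"],s["wrist_torque"])
K,d,R,t=cal("side")
I=[];Z=[]
for i in range(5):
    im,D=eyes.get_image("side"); I.append(im.astype(float)); Z.append(D)
Z=np.array(Z);Z[Z==0]=np.nan;Z=np.nanmedian(Z,0)
for l in("key_grip","key_flange","key_socket","stand_mouth"): print(l,[(np.round(x["uv"],1).tolist(),round(x["conf"],2)) for x in eyes.landmark_of("side",l)])
print("expect grip/flange/socket",proj("side",[[.491,-.1975,.272],[.491,-.1975,.216],[.491,-.1975,.174]]).round(1).tolist())
vv,uu=np.mgrid[0:400,0:640]; p=cv2.undistortPoints(np.stack([uu,vv],-1).reshape(-1,1,2).astype(float),K,d).reshape(-1,2)
P=(np.c_[p,np.ones(len(p))]*Z.reshape(-1,1)-t)@R
for a,b in((.17,.18),(.18,.19),(.19,.2),(.2,.213),(.216,.222),(.225,.245)):
    Q=P[(P[:,2]>a)&(P[:,2]<b)&(np.hypot(P[:,0]-.491,P[:,1]+.1975)<.035)]
    if len(Q)<6: continue
    A=np.c_[2*Q[:,:2],np.ones(len(Q))]; x=np.linalg.lstsq(A,(Q[:,:2]**2).sum(1),rcond=None)[0]; r=np.sqrt(x[2]+x[0]**2+x[1]**2)
    print(a,b,len(Q),"circle",x[:2].round(4),r.round(4))
cv2.imwrite("pics/s2.png",cv2.resize(np.mean(I,0)[120:270,250:400,::-1].astype(np.uint8),(600,600),interpolation=cv2.INTER_CUBIC))
E
```

```text
time: 6.23
tool_pos: [0.4903, -0.1973, 0.2512]
tcp_rot: [0.536, 0.844, -0.0, -0.001]
wrist_force: [-0.2, 1.1, -3.6]
grip_width: 0.0128
grasp_force: 79.9
[ 0.49033447 -0.19727087  0.25120686] 0.012777977009457434 [-0.16688127  1.06760148 -3.63659553] [-0.00191414  0.04928821 -0.0225173 ]
key_grip [([323.1, 159.3], 0.75), ([389.4, 147.4], 0.58)]
key_flange [([323.3, 175.7], 0.93), ([267.7, 360.2], 0.54), ([388.0, 158.8], 0.53)]
key_socket [([321.7, 193.1], 0.83), ([384.1, 172.3], 0.5)]
stand_mouth [([323.1, 220.2], 0.8), ([285.7, 329.3], 0.34)]
expect grip/flange/socket [[322.4, 160.5], [322.8, 178.1], [323.2, 190.6]]
0.17 0.18 22 circle [ 0.4905 -0.1999] 0.0166
0.18 0.19 36 circle [ 0.4902 -0.1999] 0.0166
0.19 0.2 55 circle [ 0.489  -0.1977] 0.0134
0.2 0.213 14 circle [ 0.4897 -0.1985] 0.0083
0.216 0.222 45 circle [ 0.4895 -0.1998] 0.0222
0.225 0.245 124 circle [ 0.4887 -0.1986] 0.0173
```

View pics/s2.png

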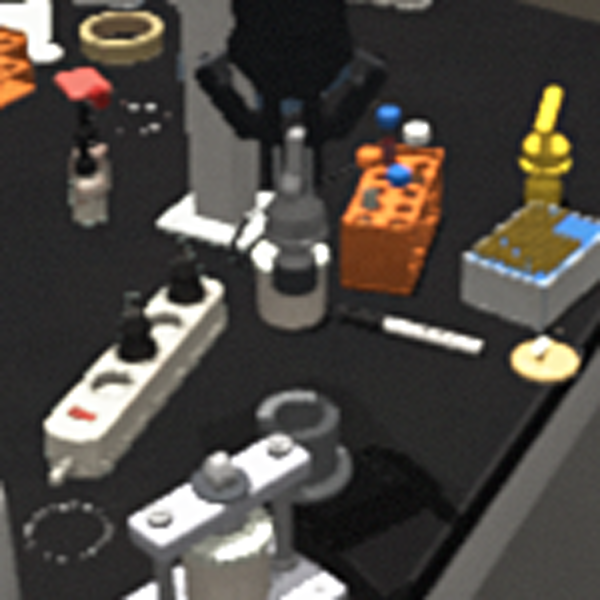

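The key hangs upright in the fingers at crop (293,210), and the stand is empty. I'll carry it over the head, turning +0.634 rad.

```bash
python3 -m inch '[[[-0.3,1,0,0,0,0.12,1],[-0.6,2,0,0,0,0.24,1],[-0.9,3,0,0,0,0.36,1],[-1.1,4,0,0,0,0.48,1],[-1.25,5,0,0,0,0.58,1],[-1.35,6,0,0,0,0.634,1],[-1.35,6.4,0,0,0,0.634,1],[-1.35,6.62,0,0,0,0.634,1],[-1.35,6.62,0,0,0,0.634,1],[-1.35,6.62,0,0,0,0.634,1],[-1.35,6.62,0,0,0,0.634,1],[-1.35,6.62,0,0,0,0.634,1]]]' 80
cat > look.py <<'E'
from h import *
import sys
s=monitor.read_state(); T=s["tool_pos"]; print(T.round(4),s["tcp_rot"].round(4),s["joint_pos"].round(3),s["wrist_force"].round(2),s["wrist_torque"].round(3))
from scipy.optimize import least_squares
K,d,R,t=cal("side"); I=[];Z=[]
for i in range(5):
    im,D=eyes.get_image("side"); I.append(im.astype(float)); Z.append(D)
Z=np.array(Z);Z[Z==0]=np.nan;Z=np.nanmedian(Z,0)
vv,uu=np.mgrid[0:400,0:640]; p=cv2.undistortPoints(np.stack([uu,vv],-1).reshape(-1,1,2).astype(float),K,d).reshape(-1,2)
P=(np.c_[p,np.ones(len(p))]*Z.reshape(-1,1)-t)@R
zs=T[2]-.079
for nm,a,b,r in(("socket",.003,.016,.017),("flange",.038,.05,.024),("housing",.052,.072,.0205)):
    Q=P[(P[:,2]>zs+a)&(P[:,2]<zs+b)&(np.hypot(P[:,0]-T[0],P[:,1]-T[1])<.035)]
    x=least_squares(lambda c:np.hypot(Q[:,0]-c[0],Q[:,1]-c[1])-r,T[:2],loss="soft_l1",f_scale=.001).x
    print(nm,len(Q),x.round(4),"minus TCP mm",((x-T[:2])*1000).round(1))
Q=P[(P[:,2]>.122)&(P[:,2]<.134)&(np.hypot(P[:,0]-.457,P[:,1]+.033)<.016)]
def f(c):
    a=c[2]; q=Q[:,:2]-c[:2]; u=q@[np.cos(a),np.sin(a)]; v=q@[-np.sin(a),np.cos(a)]
    return np.maximum(abs(u),abs(v))-.008
x=least_squares(f,[.457,-.033,1.07],loss="soft_l1",f_scale=.001).x; print("head",len(Q),x[:2].round(4),np.degrees(x[2]).round(1))
Q=P[(P[:,2]>.117)&(P[:,2]<.126)&(np.hypot(P[:,0]-.457,P[:,1]+.033)<.0235)]
cv2.imwrite("pics/"+sys.argv[1],cv2.resize(np.mean(I,0)[150:270,230:390,::-1].astype(np.uint8),(800,600),interpolation=cv2.INTER_CUBIC))
E
python3 look.py s3.png
```

```text
time: 7.68
tool_pos: [0.4572, -0.0329, 0.2527]
tcp_rot: [0.247, 0.969, -0.0, -0.0]
wrist_force: [0.8, 0.1, -2.6]
grip_width: 0.0129
grasp_force: 79.8
[ 0.4572 -0.0329  0.2527] [ 2.467e-01  9.691e-01 -1.000e-04 -1.000e-04] [-0.152 -0.142  1.547 -0.     1.737 -1.225] [ 0.76  0.13 -2.61] [ 0.047 -0.016 -0.039]
socket 56 [ 0.4579 -0.0341] minus TCP mm [ 0.8 -1.2]
flange 63 [ 0.4582 -0.0356] minus TCP mm [ 1.  -2.8]
housing 144 [ 0.4577 -0.0356] minus TCP mm [ 0.5 -2.8]
head 49 [ 0.4575 -0.0346] 67.6
```

View pics/s3.png

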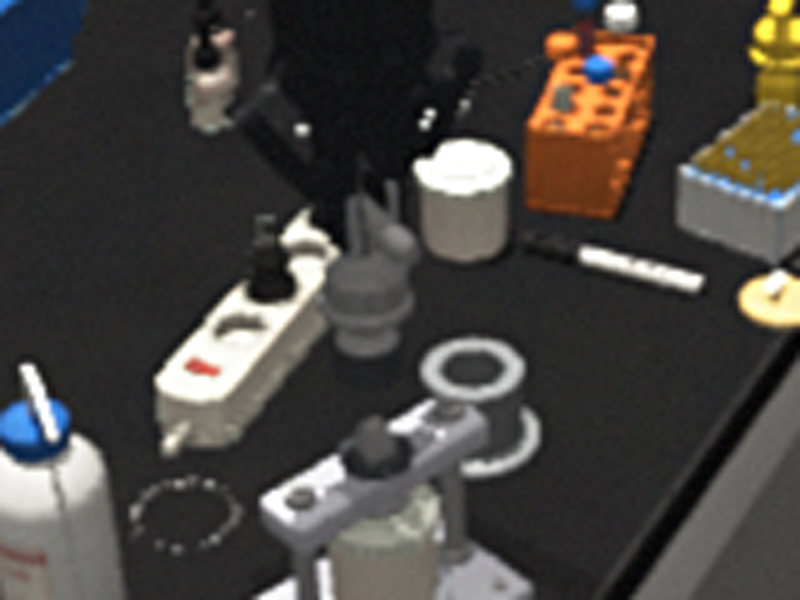

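The key hangs centred over the head: socket at crop (365,330), head at (375,435). Now I'll descend in small steps and watch the force.

```bash
python3 -m inch '[[[0,0,-0.4,0,0,0.03,1],[0,0,-0.8,0,0,0.03,1],[0,0,-1.1,0,0,0.03,1],[0,0,-1.3,0,0,0.03,1],[0,0,-1.4,0,0,0.03,1],[0,0,-1.5,0,0,0.03,1],[0,0,-1.6,0,0,0.03,1],[0,0,-1.65,0,0,0.03,1],[0,0,-1.65,0,0,0.03,1]]]' 80
python3 -c "
from h import *
s=monitor.read_state();print(s['wrist_force'],s['wrist_torque'],s['tool_pos'])"
```

```text
time: 8.68
tool_pos: [0.4571, -0.0321, 0.2116]
tcp_rot: [0.231, 0.973, -0.0, 0.0]
wrist_force: [-0.6, -1.0, -2.2]
grip_width: 0.0126
grasp_force: 79.9
[-0.59839474 -0.96706912 -2.17142653] [-0.18925543  0.07103938 -0.022229  ] [ 0.45709913 -0.0321092   0.21161105]
```

```bash
python3 -m inch '[[[0,0,-0.06,0,0,0,1],[0,0,-0.12,0,0,0,1],[0,0,-0.18,0,0,0,1],[0,0,-0.24,0,0,0,1],[0,0,-0.3,0,0,0,1],[0,0,-0.36,0,0,0,1],[0,0,-0.42,0,0,0,1],[0,0,-0.46,0,0,0,1],[0,0,-0.46,0,0,0,1]]]' 80
python3 -c "
from h import *
s=monitor.read_state();print(s['wrist_force'],s['wrist_torque'],s['tool_pos'])"
```

```text
time: 9.43
tool_pos: [0.4572, -0.032, 0.2003]
tcp_rot: [0.231, 0.973, -0.0, 0.0]
wrist_force: [-1.9, -2.4, -0.1]
grip_width: 0.0131
grasp_force: 80.3
[-1.92717621 -2.40561651 -0.0526087 ] [-0.67560774  0.33015829 -0.00083169] [ 0.45717961 -0.03203539  0.20034157]
```

Seated: socket at about 0.121 with hardly any vertical force. I'll seat it a touch more, then turn clockwise in small typed steps, with a torque check between that stops the chain if the torque collapses after loading.

```bash
cat > chk.py <<'E'
import sys,json,os
from h import *
s=monitor.read_state(); q=s["tcp_rot"]; yaw=np.degrees(2*np.arctan2(q[1],q[0]))-90; tz=s["wrist_torque"][2]
h=json.load(open("tz.json")) if os.path.exists("tz.json") else []
h.append(tz); json.dump(h,open("tz.json","w"))
print("t",s["time"],"yaw",yaw.round(2),"tz",round(tz,3),"F",s["wrist_force"].round(1),"z",s["tool_pos"][2].round(4))
sys.exit(1 if max(h)>.3 and tz<max(h)-.12 else 0)
E
python3 -m inch '[[[-0.012,-0.016,-0.03,0,0,0,1],[-0.012,-0.016,-0.03,0,0,0,1],[-0.012,-0.016,-0.03,0,0,0,1]]]' 100 >/dev/null && python3 chk.py &&
python3 -m inch '[[[0,0,0,0,0,-0.04,1],[0,0,0,0,0,-0.08,1],[0,0,0,0,0,-0.08,1]]]' >/dev/null && python3 chk.py &&
python3 -m inch '[[[0,0,0,0,0,-0.04,1],[0,0,0,0,0,-0.08,1],[0,0,0,0,0,-0.08,1]]]' >/dev/null && python3 chk.py &&
python3 -m inch '[[[0,0,0,0,0,-0.04,1],[0,0,0,0,0,-0.08,1],[0,0,0,0,0,-0.08,1]]]' >/dev/null && python3 chk.py
```

```text
t 9.6833 yaw 63.27 tz -0.047 F [-2.3 -1.   5.7] z 0.2003
t 9.9333 yaw 58.61 tz 0.004 F [-0.  -0.8  4.9] z 0.2003
t 10.1833 yaw 54.06 tz 0.048 F [ 0.3 -2.2  5.8] z 0.2003
t 10.4333 yaw 49.47 tz 0.129 F [ 0.6 -2.1  5.8] z 0.2003
```

```bash

python3 -m inch '[[[0,0,0.03,0,0,0,1],[0,0,0.03,0,0,-0.04,1],[0,0,0.03,0,0,-0.06,1],[0,0,0.03,0,0,-0.06,1]]]' >/dev/null && python3 chk.py &&
python3 -m inch '[[[0,0,0,0,0,-0.03,1],[0,0,0,0,0,-0.06,1],[0,0,0,0,0,-0.06,1]]]' >/dev/null && python3 chk.py &&
python3 -m inch '[[[0,0,0,0,0,-0.03,1],[0,0,0,0,0,-0.06,1],[0,0,0,0,0,-0.06,1]]]' >/dev/null && python3 chk.py &&
python3 -m inch '[[[0,0,0,0,0,-0.03,1],[0,0,0,0,0,-0.06,1],[0,0,0,0,0,-0.06,1]]]' >/dev/null && python3 chk.py
```

```text
t 10.7667 yaw 46.07 tz 0.059 F [ 0.1 -1.7  3.5] z 0.2003
t 11.0167 yaw 42.64 tz 0.037 F [ 1.1 -2.2  3.9] z 0.2003
t 11.2667 yaw 39.24 tz 0.056 F [ 0.2 -1.7  4.4] z 0.2003
t 11.5167 yaw 35.81 tz 0.128 F [ 1.  -1.8  5.1] z 0.2003
```

```bash

python3 -m inch '[[[0,0,0,0,0,-0.03,1],[0,0,0,0,0,-0.05,1],[0,0,0,0,0,-0.05,1]]]' >/dev/null && python3 chk.py &&
python3 -m inch '[[[0,0,0,0,0,-0.03,1],[0,0,0,0,0,-0.05,1],[0,0,0,0,0,-0.05,1]]]' >/dev/null && python3 chk.py &&
python3 -m inch '[[[0,0,0,0,0,-0.03,1],[0,0,0,0,0,-0.05,1],[0,0,0,0,0,-0.05,1]]]' >/dev/null && python3 chk.py
```

```text
t 11.7667 yaw 32.94 tz 0.12 F [ 2.1 -0.8  4.6] z 0.2003
t 12.0167 yaw 30.04 tz 0.084 F [1.8 0.2 5.7] z 0.2003
t 12.2667 yaw 27.17 tz 0.163 F [ 2.1 -0.3  5.2] z 0.2004
```

```bash

python3 -m inch '[[[0,0,0,0,0,-0.02,1],[0,0,0,0,0,-0.04,1]]]' >/dev/null && python3 chk.py &&
python3 -m inch '[[[0,0,0,0,0,-0.02,1],[0,0,0,0,0,-0.04,1]]]' >/dev/null && python3 chk.py &&
python3 -m inch '[[[0,0,0,0,0,-0.02,1],[0,0,0,0,0,-0.04,1]]]' >/dev/null && python3 chk.py &&
python3 -m inch '[[[0,0,0,0,0,-0.02,1],[0,0,0,0,0,-0.04,1]]]' >/dev/null && python3 chk.py
```

```text
t 12.4333 yaw 24.9 tz 0.084 F [ 2.2 -0.2  5.4] z 0.2003
t 12.6 yaw 22.6 tz 0.146 F [ 2.7 -0.5  6.1] z 0.2004
t 12.7667 yaw 20.31 tz 0.088 F [2.7 0.  4.5] z 0.2003
t 12.9333 yaw 18.01 tz 0.151 F [ 2.  -0.2  5.5] z 0.2004
```

```bash

python3 -m inch '[[[0,0,0,0,0,-0.02,1],[0,0,0,0,0,-0.04,1]]]' >/dev/null && python3 chk.py &&
python3 -m inch '[[[0,0,0,0,0,-0.02,1],[0,0,0,0,0,-0.04,1]]]' >/dev/null && python3 chk.py &&
python3 -m inch '[[[0,0,0,0,0,-0.02,1],[0,0,0,0,0,-0.04,1]]]' >/dev/null && python3 chk.py &&
python3 -m inch '[[[0,0,0,0,0,-0.02,1],[0,0,0,0,0,-0.04,1]]]' >/dev/null && python3 chk.py
```

```text
t 13.1 yaw 15.72 tz 0.099 F [ 1.4 -0.2  3.8] z 0.2004
t 13.2667 yaw 13.42 tz 0.243 F [2.2 0.9 5. ] z 0.2004
t 13.4333 yaw 11.15 tz 0.359 F [ 3.1 -0.4  5.5] z 0.2004
t 13.6 yaw 8.86 tz 0.355 F [3.6 0.  6. ] z 0.2004
```

Lid contact is near yaw 14°, and the torque is now about 0.36. From here I'll use finer steps.

```bash

python3 -m inch '[[[0,0,0,0,0,-0.015,1],[0,0,0,0,0,-0.03,1]]]' >/dev/null && python3 chk.py &&
python3 -m inch '[[[0,0,0,0,0,-0.015,1],[0,0,0,0,0,-0.03,1]]]' >/dev/null && python3 chk.py &&
python3 -m inch '[[[0,0,0,0,0,-0.015,1],[0,0,0,0,0,-0.03,1]]]' >/dev/null && python3 chk.py &&
python3 -m inch '[[[0,0,0,0,0,-0.015,1],[0,0,0,0,0,-0.03,1]]]' >/dev/null && python3 chk.py
```

```text
t 13.7667 yaw 7.16 tz 0.383 F [3.2 0.3 5.1] z 0.2004
t 13.9333 yaw 5.44 tz 0.426 F [3.1 0.7 4.9] z 0.2004
t 14.1 yaw 3.71 tz 0.438 F [3.8 0.1 5.1] z 0.2004
t 14.2667 yaw 1.99 tz 0.454 F [2.9 0.7 5.2] z 0.2004
```

```bash

python3 -m inch '[[[0,0,0,0,0,-0.01,1],[0,0,0,0,0,-0.02,1]]]' >/dev/null && python3 chk.py &&
python3 -m inch '[[[0,0,0,0,0,-0.01,1],[0,0,0,0,0,-0.02,1]]]' >/dev/null && python3 chk.py &&
python3 -m inch '[[[0,0,0,0,0,-0.01,1],[0,0,0,0,0,-0.02,1]]]' >/dev/null && python3 chk.py &&
python3 -m inch '[[[0,0,0,0,0,-0.01,1],[0,0,0,0,0,-0.02,1]]]' >/dev/null && python3 chk.py
```

```text
t 14.4333 yaw 0.86 tz 0.369 F [4.3 0.8 3.8] z 0.2004
t 14.6 yaw -0.3 tz 0.324 F [3.5 0.1 5.3] z 0.2005
```

```bash

python3 -m inch '[[[0,0,0,0,0,-0.01,1],[0,0,0,0,0,-0.02,1]]]' >/dev/null ; python3 chk.py ;
python3 -m inch '[[[0,0,0,0,0,0,1],[0,0,0,0,0,0,1]]]' >/dev/null ; python3 chk.py
```

```text
t 14.7667 yaw -1.44 tz 0.302 F [4.2 1.  4.4] z 0.2005
t 14.9333 yaw -1.42 tz 0.329 F [3.3 0.4 5.1] z 0.2005
```

The torque fell from 0.45 to about 0.31, but not to nothing. Slower turning may explain part of that, so I'll check for bar slip in the fingers, then take one tiny step at the earlier rate.

```bash
python3 - <<'E'
from h import *
T=monitor.read_state()["tool_pos"]; K,d,R,t=cal("side"); I=[];Z=[]
for i in range(6):
    im,D=eyes.get_image("side"); I.append(im.astype(float)); Z.append(D)
Z=np.array(Z);Z[Z==0]=np.nan;Z=np.nanmedian(Z,0)
vv,uu=np.mgrid[0:400,0:640]; p=cv2.undistortPoints(np.stack([uu,vv],-1).reshape(-1,1,2).astype(float),K,d).reshape(-1,2)
P=(np.c_[p,np.ones(len(p))]*Z.reshape(-1,1)-t)@R
Q=P[(P[:,2]>.213)&(P[:,2]<.23)&(np.hypot(P[:,0]-T[0],P[:,1]-T[1])<.05)&(np.hypot(P[:,0]-T[0],P[:,1]-T[1])>.018)]
r=cv2.minAreaRect(Q[:,:2].astype(np.float32)); print(len(Q),r)
print((Q*1000).round(0).tolist()[:60])
s=[monitor.read_state()["wrist_torque"][2]]
for i in range(6): eyes.get_image("top"); s.append(monitor.read_state()["wrist_torque"][2])
print("rest tz",np.round(s,3))
cv2.imwrite("pics/s4.png",cv2.resize(np.mean(I,0)[150:270,230:390,::-1].astype(np.uint8),(800,600),interpolation=cv2.INTER_CUBIC))
E
```

```text
86 ((0.4469659924507141, -0.03327568620443344), (0.09086181968450546, 0.023855429142713547), 84.7325210571289)
[[455.0, -80.0, 226.0], [436.0, -37.0, 230.0], [437.0, -34.0, 229.0], [436.0, -38.0, 226.0], [438.0, -27.0, 229.0], [436.0, -28.0, 229.0], [435.0, -31.0, 228.0], [436.0, -37.0, 224.0], [438.0, -26.0, 227.0], [436.0, -28.0, 226.0], [436.0, -32.0, 224.0], [436.0, -37.0, 221.0], [461.0, -12.0, 226.0], [457.0, -10.0, 229.0], [455.0, -12.0, 227.0], [454.0, -14.0, 227.0], [439.0, -27.0, 223.0], [436.0, -27.0, 224.0], [436.0, -32.0, 221.0], [436.0, -36.0, 218.0], [460.0, -5.0, 228.0], [457.0, -5.0, 228.0], [455.0, -7.0, 227.0], [453.0, -8.0, 228.0], [452.0, -11.0, 226.0], [450.0, -13.0, 226.0], [438.0, -26.0, 221.0], [436.0, -27.0, 221.0], [438.0, -35.0, 215.0], [436.0, -36.0, 215.0], [460.0, -1.0, 227.0], [457.0, -1.0, 228.0], [455.0, -2.0, 228.0], [453.0, -4.0, 227.0], [451.0, -5.0, 227.0], [450.0, -8.0, 225.0], [450.0, -12.0, 223.0], [449.0, -14.0, 222.0], [439.0, -26.0, 218.0], [436.0, -27.0, 218.0], [461.0, 3.0, 226.0], [456.0, 5.0, 229.0], [455.0, 2.0, 227.0], [453.0, 1.0, 227.0], [452.0, -2.0, 226.0], [450.0, -4.0, 225.0], [450.0, -7.0, 223.0], [449.0, -10.0, 222.0], [448.0, -14.0, 219.0], [439.0, -26.0, 215.0], [436.0, -27.0, 215.0], [435.0, -30.0, 213.0], [458.0, 6.0, 226.0], [456.0, 6.0, 226.0], [454.0, 4.0, 226.0], [452.0, 3.0, 226.0], [450.0, 2.0, 226.0], [450.0, -3.0, 223.0], [449.0, -6.0, 221.0], [449.0, -10.0, 218.0]]
rest tz [0.353 0.361 0.323 0.326 0.343 0.37  0.379]
```

View pics/s4.png

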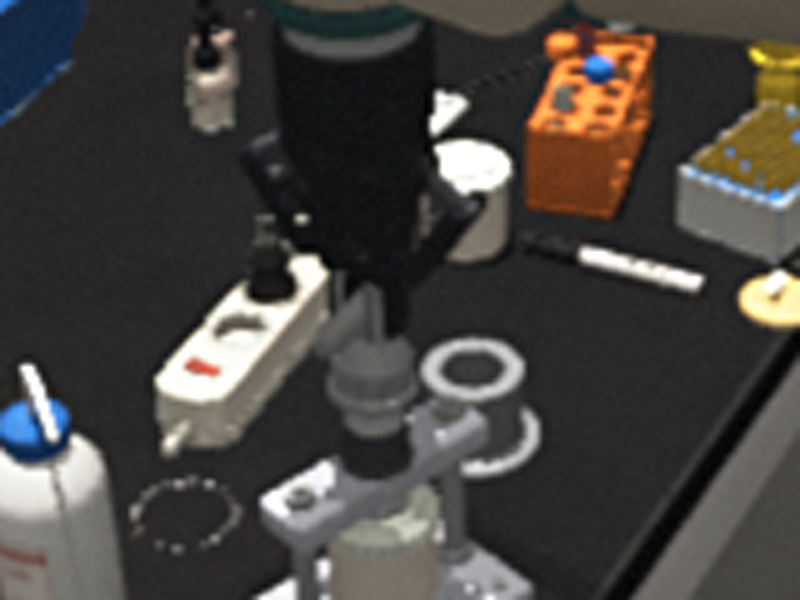

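Not clicked yet: the torque holds at 0.35 at rest, and the picture shows the key fully down at crop (375,400), with the bar still firm in the fingers. I'll use very small steps, stopping if torque drops below 0.22.

```bash
sed -i 's/^sys.exit.*/sys.exit(1 if tz<.22 else 0)/' chk.py
python3 -m inch '[[[0,0,0,0,0,-0.015,1]]]' >/dev/null && python3 chk.py &&
python3 -m inch '[[[0,0,0,0,0,-0.015,1]]]' >/dev/null && python3 chk.py
```

```text
t 15.6167 yaw -2.28 tz 0.256 F [4.4 0.8 4.7] z 0.2004
t 15.7 yaw -3.19 tz 0.276 F [4.8 0.3 5.2] z 0.2005
```

The torque is still falling gradually. Reversing settles it without tightening the screw. If the key has clicked, the spring torque stays or rises on backing off. If not, it drops at once to zero.

```bash

python3 -m inch '[[[0,0,0,0,0,0,1],[0,0,0,0,0,0,1]]]' >/dev/null; python3 chk.py
python3 -m inch '[[[0,0,0,0,0,0.02,1],[0,0,0,0,0,0.02,1]]]' >/dev/null; python3 chk.py
python3 -m inch '[[[0,0,0,0,0,0.02,1],[0,0,0,0,0,0.02,1]]]' >/dev/null; python3 chk.py
python3 -m inch '[[[0,0,0,0,0,0.02,1],[0,0,0,0,0,0.02,1]]]' >/dev/null; python3 chk.py
```

```text
t 15.8667 yaw -3.16 tz 0.324 F [ 5.1 -0.3  5.2] z 0.2004
t 16.0333 yaw -1.95 tz 0.283 F [4.9 0.7 5. ] z 0.2005
t 16.2 yaw -0.8 tz 0.298 F [3.6 0.5 5. ] z 0.2005
t 16.3667 yaw 0.35 tz 0.372 F [3.8 0.6 5.9] z 0.2004
```

```bash

python3 -m inch '[[[0,0,0,0,0,0.02,1],[0,0,0,0,0,0.02,1]]]' >/dev/null; python3 chk.py
python3 -m inch '[[[0,0,0,0,0,0.02,1],[0,0,0,0,0,0.02,1]]]' >/dev/null; python3 chk.py
python3 -m inch '[[[0,0,0,0,0,0.02,1],[0,0,0,0,0,0.02,1]]]' >/dev/null; python3 chk.py
python3 -m inch '[[[0,0,0,0,0,0.02,1],[0,0,0,0,0,0.02,1]]]' >/dev/null; python3 chk.py
```

```text
t 16.5333 yaw 1.5 tz 0.393 F [3.1 0.7 5.8] z 0.2004
t 16.7 yaw 2.63 tz 0.225 F [3.  1.7 5. ] z 0.2005
t 16.8667 yaw 3.76 tz 0.038 F [3.9 0.7 5.9] z 0.2004
t 17.0333 yaw 4.89 tz 0.011 F [3.5 1.  5.5] z 0.2004
```

Clear: backing off, the torque climbed a spring slope to 0.39 and then fell rigidly to zero. The click was therefore at yaw ≈ 2°, and the key has reset. Pressing on the collar with about 8 N may have used up some of the click torque. I'll relieve that press and approach the click once more, slowly, to be sure of the tightness.

```bash

python3 -m inch '[[[0,0,0.04,0,0,0.02,1],[0,0,0.07,0,0,0.02,1],[0,0,0.07,0,0,0.02,1]]]' >/dev/null; python3 chk.py
python3 -m inch '[[[-0.01,0,0.02,0,0,0,1],[-0.02,0,0.03,0,0,0,1],[-0.02,0,0.03,0,0,0,1]]]' >/dev/null; python3 chk.py
```

```text
t 17.2833 yaw 5.97 tz 0.034 F [ 4.7  0.3 -4. ] z 0.2007
t 17.5333 yaw 5.96 tz 0.055 F [ 6.1  0.8 -6.2] z 0.2012
```

```bash
sed -i 's/^sys.exit.*/sys.exit(0)/' chk.py
python3 -m inch '[[[0.03,0,0,0,0,0,1],[0.06,0,-0.01,0,0,0,1],[0.06,0,-0.01,0,0,0,1]]]' >/dev/null; python3 chk.py
python3 -m inch '[[[0,0,0,0,0,-0.02,1],[0,0,0,0,0,-0.04,1],[0,0,0,0,0,-0.04,1]]]' >/dev/null; python3 chk.py
python3 -m inch '[[[0,0,0,0,0,-0.01,1],[0,0,0,0,0,-0.02,1]]]' >/dev/null; python3 chk.py
python3 -m inch '[[[0,0,0,0,0,-0.01,1],[0,0,0,0,0,-0.02,1]]]' >/dev/null; python3 chk.py
```

```text
t 17.7833 yaw 5.96 tz 0.037 F [ 3.3 -0.1 -5.3] z 0.2013
t 18.0333 yaw 3.58 tz 0.196 F [ 3.3  0.9 -7.9] z 0.2016
t 18.2 yaw 2.48 tz 0.297 F [  2.7   0.8 -10.5] z 0.2017
t 18.3667 yaw 1.33 tz 0.339 F [  2.6   1.5 -11. ] z 0.2018
```

```bash

python3 -m inch '[[[0,0,-0.04,0,0,0,1],[0,0,-0.04,0,0,0,1]]]' >/dev/null; python3 chk.py
python3 -m inch '[[[0,0,0,0,0,-0.01,1],[0,0,0,0,0,-0.02,1]]]' >/dev/null; python3 chk.py
python3 -m inch '[[[0,0,0,0,0,-0.01,1],[0,0,0,0,0,-0.02,1]]]' >/dev/null; python3 chk.py
python3 -m inch '[[[0,0,0,0,0,-0.01,1],[0,0,0,0,0,-0.02,1]]]' >/dev/null; python3 chk.py
```

```text
t 18.5333 yaw 1.38 tz 0.258 F [ 1.1  0.7 -6.1] z 0.2017
t 18.7 yaw 0.18 tz 0.406 F [ 0.5  0.8 -5.5] z 0.2016
t 18.8667 yaw -0.97 tz 0.343 F [ 1.2  1.4 -5.3] z 0.2016
t 19.0333 yaw -2.12 tz 0.425 F [ 0.8  1.2 -3.3] z 0.2016
```

```bash

python3 -m inch '[[[0,0,0,0,0,0,1],[0,0,0,0,0,0,1]]]' >/dev/null; python3 chk.py
python3 -m inch '[[[0,0,0,0,0,-0.01,1],[0,0,0,0,0,-0.02,1]]]' >/dev/null; python3 chk.py
python3 -m inch '[[[0,0,0,0,0,-0.01,1],[0,0,0,0,0,-0.02,1]]]' >/dev/null; python3 chk.py
```

```text
t 19.2 yaw -2.06 tz 0.42 F [ 0.5  1.5 -4.3] z 0.2016
t 19.3667 yaw -3.26 tz 0.372 F [ 1.6  1.1 -3.1] z 0.2016
t 19.5333 yaw -4.41 tz 0.386 F [ 0.7  1.3 -2.9] z 0.2016
```

```bash

python3 -m inch '[[[0,0,0,0,0,0.02,1],[0,0,0,0,0,0.02,1]]]' >/dev/null; python3 chk.py
python3 -m inch '[[[0,0,0,0,0,0.02,1],[0,0,0,0,0,0.02,1]]]' >/dev/null; python3 chk.py
python3 -m inch '[[[0,0,0,0,0,0.02,1],[0,0,0,0,0,0.02,1]]]' >/dev/null; python3 chk.py
python3 -m inch '[[[0,0,0,0,0,0.02,1],[0,0,0,0,0,0.02,1]]]' >/dev/null; python3 chk.py
```

```text
t 19.7 yaw -3.14 tz 0.23 F [ 0.2  1.7 -1.2] z 0.2015
t 19.8667 yaw -1.99 tz 0.047 F [ 1.2  1.  -0.7] z 0.2015
t 20.0333 yaw -0.84 tz 0.092 F [ 1.9  1.3 -0.7] z 0.2015
t 20.2 yaw 0.31 tz 0.021 F [ 1.6  1.1 -0.2] z 0.2014
```

```bash
python3 -c "
from h import *
w=[];t=[]
for i in range(8):
    eyes.get_image('side');s=monitor.read_state();w.append(s['grip_width']);t.append(s['wrist_torque'][2])
print(np.round(w,5),np.mean(t).round(3))"
```

```text
[0.01235 0.0118  0.01214 0.01233 0.0123  0.01241 0.01223 0.01195] 0.031
```

The grip hasn't slipped (width steady at 12.3 mm), so the screw advanced about 0.1 rad more on the unpressed approach. From yaw and torque I put the clamp at about 0.24–0.30, inside the window, so I stop here. Next I'll turn back to mid-play and lift off.

```bash

python3 -m inch '[[[0,0,0,0,0,0.04,1],[0,0,0,0,0,0.08,1],[0,0,0,0,0,0.12,1],[0,0,0,0,0,0.12,1]]]' >/dev/null; python3 chk.py
python3 -m inch '[[[0,0,0.2,0,0,0,1],[0,0,0.4,0,0,0,1],[0,0,0.7,0,0,0,1],[0,0,1,0,0,0,1],[0,0,1.5,0,0,0,1],[0,0,2,0,0,0,1],[0,0,2.1,0,0,0,1],[0,0,2.1,0,0,0,1],[0,0,2.1,0,0,0,1]]]'; python3 chk.py; python3 look.py s5.png; python3 -c "
from h import *
print(monitor.read_state()['tool_pos'],monitor.read_state()['tcp_rot'])"
```

```text
t 20.9333 yaw 7.17 tz -0.034 F [ 0.1  0.1 -2.6] z 0.2008
time: 21.68
tool_pos: [0.4578, -0.0324, 0.2537]
tcp_rot: [0.662, 0.75, 0.0, 0.0]
wrist_force: [-0.3, -0.4, -3.7]
grip_width: 0.0123
grasp_force: 99.8
t 21.6833 yaw 7.1 tz 0.039 F [-0.3 -0.4 -3.7] z 0.2537
[ 0.4578 -0.0324  0.2537] [0.662  0.7495 0.     0.    ] [-0.151 -0.141  1.544 -0.     1.739 -0.275] [-0.26 -0.36 -3.69] [-0.023 -0.002  0.039]
socket 56 [ 0.4572 -0.0359] minus TCP mm [-0.5 -3.5]
flange 65 [ 0.4578 -0.0369] minus TCP mm [-0.  -4.5]
housing 149 [ 0.4576 -0.0366] minus TCP mm [-0.2 -4.3]
head 43 [ 0.456  -0.0346] 28.9
[ 0.45758407 -0.03234928  0.25323752] [ 6.61954381e-01  7.49543949e-01 -2.70825988e-04 -4.38503122e-04]
```

```bash
python3 -m inch '[[[0.2,-1,0,0,0,0.06,1],[0.4,-2,0,0,0,0.12,1],[0.6,-3,0,0,0,0.18,1],[0.8,-4,0,0,0,0.24,1],[1,-5,0,0,0,0.3,1],[1.2,-6,0,0,0,0.316,1],[1.3,-6.54,0,0,0,0.316,1],[1.3,-6.54,0,0,0,0.316,1],[1.3,-6.54,0,0,0,0.316,1],[1.3,-6.54,0,0,0,0.316,1],[1.3,-6.54,0,0,0,0.316,1]]]'; python3 look.py s6.png; python3 - <<'E'
from h import *
from scipy.optimize import least_squares
K,d,R,t=cal("side"); Z=np.array([eyes.get_image("side")[1] for i in range(5)]);Z[Z==0]=np.nan;Z=np.nanmedian(Z,0)
vv,uu=np.mgrid[0:400,0:640]; p=cv2.undistortPoints(np.stack([uu,vv],-1).reshape(-1,1,2).astype(float),K,d).reshape(-1,2)
P=(np.c_[p,np.ones(len(p))]*Z.reshape(-1,1)-t)@R
c0=np.array([.4905,-.199]); rr=np.hypot(*(P[:,:2]-c0).T)
Q=P[(abs(P[:,2]-.056)<.005)&(rr<.037)&(rr>.015)]
print("rim",len(Q),np.median(Q[:,2]),cv2.minEnclosingCircle(Q[:,:2].astype(np.float32)),"ring fit",least_squares(lambda c:np.hypot(*(Q[:,:2]-c).T)-.0255,c0,loss="soft_l1",f_scale=.003).x)
Q=P[(P[:,2]>.015)&(P[:,2]<.045)&(rr<.036)&(rr>.025)]
print("outer",len(Q),least_squares(lambda c:np.hypot(*(Q[:,:2]-c).T)-.031,c0,loss="soft_l1",f_scale=.001).x)
print(eyes.landmark_of("side","stand_mouth")[:1], proj("side",[[.4905,-.199,.056]]))
E
```

```text
time: 22.85
tool_pos: [0.4903, -0.1948, 0.254]
tcp_rot: [0.535, 0.845, 0.0, 0.0]
wrist_force: [-0.4, 0.2, -1.9]
grip_width: 0.0126
grasp_force: 99.6
[ 0.4903 -0.1948  0.254 ] [5.353e-01 8.446e-01 2.000e-04 0.000e+00] [-0.448  0.055  1.353  0.     1.733 -0.889] [-0.4   0.23 -1.88] [ 0.05   0.073 -0.026]
socket 45 [ 0.4907 -0.1979] minus TCP mm [ 0.3 -3.1]
flange 46 [ 0.4908 -0.1992] minus TCP mm [ 0.5 -4.4]
housing 114 [ 0.4903 -0.199 ] minus TCP mm [ 0.  -4.2]
head 42 [ 0.4576 -0.0357] 9.4
rim 148 0.05638550185218234 ((0.4897211790084839, -0.19841836392879486), 0.030862070620059967) ring fit [ 0.48873091 -0.19694723]
outer 57 [ 0.49068371 -0.19958115]
[{'uv': [322.4, 218.7], 'conf': 0.8}] [[324.40684863 223.16079363]]
```

View pics/s6.png

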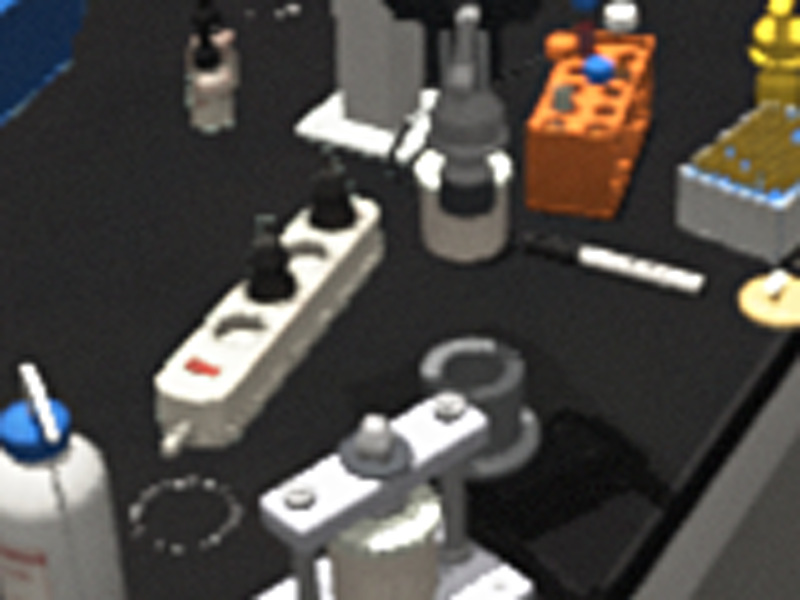

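The picture shows the key upright over the stand, with the socket at crop (465,190) and the stand mouth at (475,370). The centres agree within about 1 mm. Lowering.

```bash

python3 -m inch '[[[0,0,-1,0,0,0,1],[0,0,-2,0,0,0,1],[0,0,-3,0,0,0,1],[0,0,-4,0,0,0,1],[0,0,-4.4,0,0,0,1],[0,0,-4.6,0,0,0,1],[0,0,-4.8,0,0,0,1],[0,0,-5,0,0,0,1],[0,0,-5.2,0,0,0,1],[0,0,-5.2,0,0,0,1]]]' >/dev/null; python3 chk.py
python3 -m inch '[[[0,0,-0.3,0,0,0,1],[0,0,-0.6,0,0,0,1],[0,0,-0.9,0,0,0,1],[0,0,-1.1,0,0,0,1],[0,0,-1.1,0,0,0,1],[0,0,-1.1,0,0,0,1]]]' ; python3 chk.py
```

```text
t 24.2333 yaw 25.21 tz 0.013 F [-0.7 -0.4 -3.5] z 0.1236
time: 24.73
tool_pos: [0.4901, -0.1958, 0.0959]
tcp_rot: [0.536, 0.844, -0.0, -0.0]
wrist_force: [0.1, 1.1, -3.3]
grip_width: 0.0122
grasp_force: 99.6
t 24.7333 yaw 25.21 tz -0.011 F [ 0.1  1.1 -3.3] z 0.0959
```

Free entry. I'll lower the last 3 mm until it touches.

```bash

python3 -m inch '[[[0,0,-0.05,0,0,0,1],[0,0,-0.1,0,0,0,1],[0,0,-0.1,0,0,0,1],[0,0,-0.1,0,0,0,1]]]' >/dev/null; python3 chk.py
python3 -m inch '[[[0,0,-0.03,0,0,0,1],[0,0,-0.03,0,0,0,1],[0,0,-0.03,0,0,0,1]]]' >/dev/null; python3 chk.py
```

```text
t 25.0667 yaw 25.21 tz 0.014 F [ 0.3 -0.  -3. ] z 0.094
t 25.3167 yaw 25.21 tz 0.069 F [ 0.7 -0.3 -1.8] z 0.0933
```

```bash

python3 -m inch '[[[0,0,-0.03,0,0,0,1],[0,0,-0.03,0,0,0,1],[0,0,-0.03,0,0,0,1]]]' >/dev/null; python3 chk.py
python3 -m inch '[[[0,0,0,0,0,0,0.4],[0,0,0,0,0,0,0],[0,0,0,0,0,0,-0.5],[0,0,0,0,0,0,-1],[0,0,0,0,0,0,-1],[0,0,0,0,0,0,-1],[0,0,0,0,0,0,-1],[0,0,0,0,0,0,-1],[0,0,0,0,0,0,-1],[0,0,0.5,0,0,0,-1],[0,0,1,0,0,0,-1],[0,0,2,0,0,0,-1],[0,0,3,0,0,0,-1],[0,0,4,0,0,0,-1],[0,0,5,0,0,0,-1],[0,0,6,0,0,0,-1],[0,0,6,0,0,0,-1],[0,0,6,0,0,0,-1]]]' 
python3 - <<'E'
from h import *
K,d,R,t=cal("side"); im,D=eyes.get_image("side")
vv,uu=np.mgrid[0:400,0:640]; p=cv2.undistortPoints(np.stack([uu,vv],-1).reshape(-1,1,2).astype(float),K,d).reshape(-1,2)
P=(np.c_[p,np.ones(len(p))]*D.reshape(-1,1)-t)@R
Q=P[(P[:,2]>.1)&(P[:,2]<.13)&(np.hypot(P[:,0]-.49,P[:,1]+.198)<.055)]
print(len(Q),cv2.minAreaRect(Q[:,:2].astype(np.float32)),np.percentile(Q[:,2],[50,90]))
s=monitor.read_state();print(s["wrist_force"],s["grip_width"])
cv2.imwrite("pics/s7.png",cv2.resize(im[150:270,230:390,::-1],(800,600),interpolation=cv2.INTER_CUBIC))
E
```

```text
t 25.5667 yaw 25.22 tz -0.085 F [-0.4  1.8  4.5] z 0.0931
time: 27.07
tool_pos: [0.491, -0.1962, 0.2455]
tcp_rot: [0.536, 0.844, 0.0, 0.003]
wrist_force: [-0.4, 0.4, -0.3]
grip_width: 0.0853
grasp_force: 0.0
95 ((0.4890890121459961, -0.19788256287574768), (0.014087803661823273, 0.09817411750555038), 24.260419845581055) [0.11853958 0.12102071]
[ 0.49609484 -0.30017429 -0.31027047] 0.08521601508662802
```

View pics/s7.png

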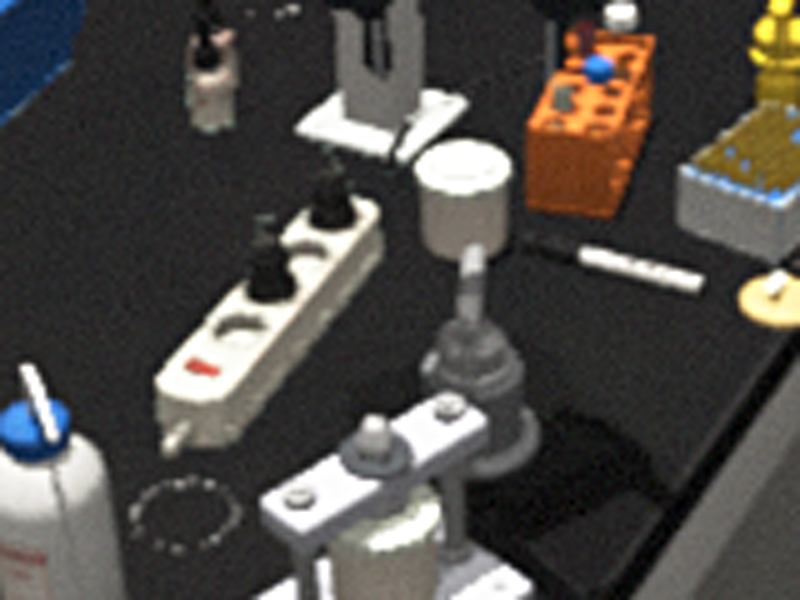

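The key stands upright in its stand at crop (473,340), with the bar at its original height, and the gripper is clear. Handing in.

```bash
python3 -c "
from h import *
print(workorder.finish_job())"
```

```text
the job is handed in; nothing more can be done
None
```

I turned the clamping screw until the key clicked, then gave it one more slow turn to roughly the click torque because the key had been pressing on the collar; that second turn didn't click. I estimate the clamp at 0.24–0.33 rad, most likely about 0.29, though I couldn't read it directly. The key is back upright on its flange in the stand, the gripper is clear, and the job is handed in, with no verdict returned.

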